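# Release the eccentric lock and slide the dish home

### The job

The dish slide of the small stage on the bench is locked back by an eccentric cam. Push the cam's upright pin round until the cam's low point faces the slide, and only then push the slide forward by its upright plate until it is fully home against its two stops, leaving the cam at its low point. Nothing is to be lifted: the petri dishes ride along in their seat without being touched, and the vials and the marker stay where they are.

Things in the scene. Friction and masses are not known exactly. Their poses are not given: they have to be found in the camera images.
- stage: Fixed aluminium base plate, 270 x 134 x 12 mm, on the bench, with two dark guide rails, the slide and the cam. z up, +x = the slide's forward direction (towards the cam); origin on the bench surface, on the centre line, 117.5 mm ahead of the plate's rear edge. Does not move during a run; place and yaw differ from run to run.
- slide (a joint): Travel of the grey slide along stage +x, m: 0 = fully back (its start), 0.040 = fully home, deck against the two stop blocks. Stays where left; moving it takes about 3 N. Deck 80 x 104 mm, top 30 mm above the bench. A steel roller (14 mm) on its nose meets the cam's edge unless the cam is at its low point; with the cam at its high point the slide can go forward only about 2 mm.
- push_plate (a point): Middle of the rear face of the slide's upright push plate, 60 mm above the bench, moving with the slide. Plate 70 mm wide (stage y), 6 mm thick, top 75 mm above the bench; the rear face looks to stage -x: push it towards +x. Behind it only the base plate (12 mm high, ends 26 mm behind the face at the start) and open bench.
- cam (a joint): Angle of the steel cam about its upright axis, rad, growing counter-clockwise from above. 0 and 6.283 = low point (pin straight away from the slide, stage +x). 3.14 = high point (pin towards the slide, slide locked). Starts within 0.8 rad of high; range -0.6 to 6.88, no stop or click at low; either way round will do. Stays where left; turning takes about 0.2 N m (4 to 5 N at the pin).
- cam_axis (a point): The cam's turning axis at the height of the cam's top face, 30 mm above the bench, 85 mm ahead of the stage's origin on the centre line. The cam is a disc of radius 38 mm, 16 mm thick, its centre 20 mm off the axis on the pin's side: edge 58 mm from the axis at the high lobe, 18 mm at the low point. A bolt head (14 mm across) on the axis rises to 38 mm above the bench.
- cam_pin (a point): Top of the cam's black upright pin, 86 mm above the bench; the pin is 13 mm across, stands on the cam's high lobe 46 mm from the axis, and is free to push from 34 mm (small collar below that) to 86 mm above the bench.
- seat (a point): Centre of the round dish seat on the slide's deck, 30 mm above the bench: inside width 63 mm, rim 9 mm high. It is 49 mm ahead of the push plate's rear face.
- dish: Two stacked clear petri dishes, 59 mm across, 31 mm high, loose in the slide's seat; origin at the centre of the underside, z up. Top 61 mm above the bench. It must ride along and not be touched or lifted.
- amber_vial: Loose amber vial with black cap, 23 mm across, 45 mm high, standing on the bench beside the work; origin at the centre of its underside. Leave alone.
- clear_vial: Loose clear vial with blue cap, 26 mm across, 50 mm high, standing on the bench beside the work; origin at the centre of its underside. Leave alone.
- marker: Loose black and white marker pen, 138 mm long, 15 mm thick, lying on the bench behind the stage, long along its own x; origin at the middle of its underside. Leave alone.

How it is judged:
By the outcome, as a careful person would: the job done as asked, in the order asked, and still so for the second after the job is handed in, with the robot touching nothing.
It also fails if it takes over 51 s, if anything falls off the work surface, if the arm or the gripper's body presses on something with over 40 N, if the wrist force passes 120 N, or if a joint passes its speed limit or range.

### The arm

A 6-joint arm with a two-finger parallel gripper is mounted at the origin on a cart in front of the work surface, level with it; the furniture and walls round the work are solid. World frame = base frame: x ahead of the robot, y to its left, z up, the work surface at z = 0. Lengths are in m, angles in rad, forces in N, time in s.
With the tool pointing down it reaches from about 0.15 to 0.775 m from the base axis. Payload 6.1 kg.
Tool frame: the origin (TCP) lies at the centre of the arm's flange, where the gripper is bolted on; the fingertips stand 173 mm ahead of it and the grasp point (between the pads) lies 155 mm ahead of it; y points along the fingers, x is the direction in which the jaws open and shut, and the axes are right-handed (so a half turn about y gives the same grasp; the last joint's range is limited). The gripper opens to 85 mm and grips with 20 to 120 N. Pads are 22 mm wide; open, the fingers measure 114 mm over their backs; the gripper's body (76 mm by 85 mm) begins 54 mm behind the grasp point. The pads swing forward as they close: fully open they stand 13 mm farther back than shut.
Start: joints at [-1.161, 0.126, -0.04, 1.405, 0, 1.571], TCP at [0.209, -0.482, 0.405] pointing down, gripper open.
Joint ranges: [-2.72, 2.72], [-0.95, 1.95], [-1.27, 1.35], [-1.78, 2.02], [-1.46, 1.47], [-3.14, 3.14]. Speed limits (rad/s): [2.39, 2.39, 3.01, 3.14, 3.14, 3.14].

### API

Orientations are given as a rotation vector (axis times angle).
In Python, from bench import robot gives the robot as it stands. Calls block until the motion is done:
- robot.movep(position, orientation): joint-space move of the TCP to a pose.
- robot.move_straight(position, v=0.15, rot=None, threshold=None): straight line of the TCP; rot=None keeps the orientation; v is the mean speed in m/s. With threshold (N) it stops when the force on the tool has changed by that much, and returns True; else False.
- robot.movej(angles): joint-space move.
- robot.release() and robot.grab(effort=None): open the fingers fully, or close them until they stop; effort is the grip in N (None keeps the last).
- robot.wait(seconds).
- robot.solve_ik(position, orientation): joint angles nearest the present ones, or None.
- robot.get_image(name): name is "scene" or "top" or "wrist"; returns the picture (384x512x3 uint8, red, green, blue); there is no depth.
- robot.camera_info(name): a dict with "K" (3x3 intrinsics, pixels), "eye" and "rotation" of the camera in the world. Camera axes: x right, y down, z forward; pixel columns grow to the right and rows downward; lengths in m; the calibration is good to about 2 mm. A picture is of the moment at which its call begins: read the wrist's pose just before it. camera_info takes no time and is no camera call; for the wrist camera it gives the pose at the moment of the call.
A pose or a line that the arm cannot do raises robot.Unreachable and nothing moves.
- robot.hand_in(): hands the job in, once; it reports no verdict.
Readings, each from a call of its own:
- robot.get_time(): time.
- robot.get_joint_pos(): joint angles.
- robot.get_joint_velocities(): joint speeds.
- robot.get_joint_torque(): joint torques, N m.
- robot.get_tool_pos(): TCP position.
- robot.get_tool_rot(): TCP orientation.
- robot.get_wrist_force(): force on the tool from outside, world axes, zero at the start.
- robot.get_torque(): the same for the moment, N m.
- robot.get_grip_width(): opening from 0.0 (shut) to 1.0 (fully open).
Only numpy, scipy, OpenCV 4.12 (cv2) and the standard library are available. Lean on these libraries where they do the work, as an engineer would, in place of code of your own. Each camera call takes 0.05 s, during which the arm holds its last target.

## Working session

There is one attempt and no reset: what is moved stays moved. The work goes in short steps, each a Python script; the robot and the scene stay as the last script left them, time stands still between calls to the robot, and variables do not carry over. Pictures are saved under pics/ and viewed, and the job is handed in when it is done.

```bash
ls; mkdir -p pics; python3 - <<'E'
from bench import robot
import cv2
for n in ("scene","top","wrist"):
    im=robot.get_image(n); cv2.imwrite(f"pics/{n}0.png",im[:,:,::-1])
    c=robot.camera_info(n); print(n,c)
print(robot.get_time(),robot.get_tool_rot(),robot.get_grip_width())
E
```

```text
pics
scene {'K': array([[399.22352664,   0.        , 252.61780493],
       [  0.        , 399.22352664, 191.91273217],
       [  0.        ,   0.        ,   1.        ]]), 'eye': array([0.02033225, 0.79537372, 0.54284458]), 'rotation': array([-0.73295458,  2.34894199, -1.38132927])}
top {'K': array([[432.90815748,   0.        , 248.80911615],
       [  0.        , 432.90815748, 191.7486047 ],
       [  0.        ,   0.        ,   1.        ]]), 'eye': array([0.37245743, 0.10218722, 1.27859882]), 'rotation': array([-2.16561378,  2.1571386 , -0.11117885])}
wrist {'K': array([[325.586806  ,   0.        , 259.28766943],
       [  0.        , 325.586806  , 192.04992572],
       [  0.        ,   0.        ,   1.        ]]), 'eye': array([ 0.28481122, -0.44938952,  0.37172471]), 'rotation': array([ 2.39072742, -1.56538053, -0.25769947])}
0.15 [-1.37500177  0.9029761  -0.90136383] 0.9991506239383298
```

View pics/top0.png

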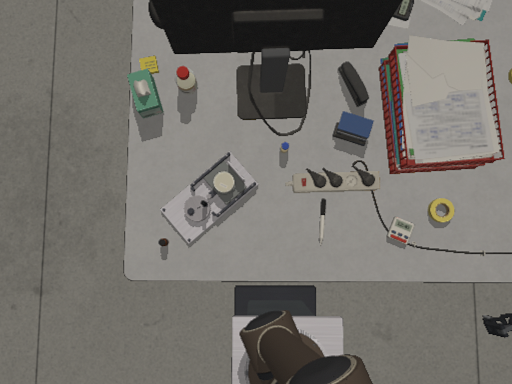

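View pics/scene0.png

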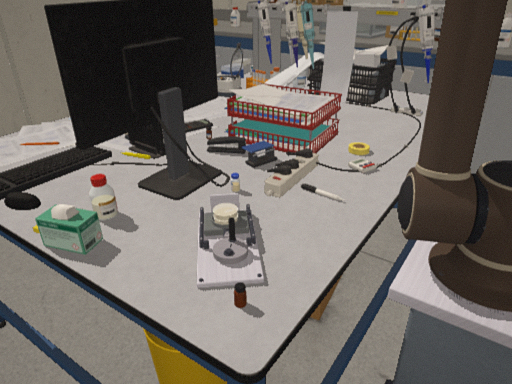

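```bash
python3 - <<'E'
import cv2
im=cv2.imread("pics/top0.png")
cv2.imwrite("pics/top0c.png",cv2.resize(im[90:290,130:396],None,fx=3,fy=3,interpolation=cv2.INTER_CUBIC))
from scipy.spatial.transform import Rotation as R
print(R.from_rotvec([-1.37500177 , 0.9029761 , -0.90136383]).as_matrix().round(3))
E
```

```text
[[ 0.398 -0.     0.917]
 [-0.917  0.001  0.398]
 [-0.001 -1.    -0.   ]]
```

View pics/top0c.png

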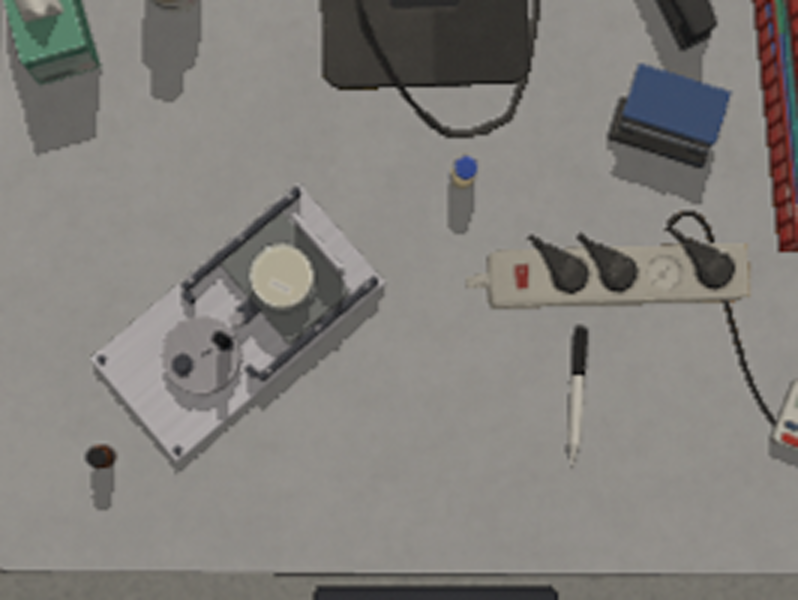

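```bash
cat > h.py <<'E'
import numpy as np
from scipy.spatial.transform import Rotation as R
def ray(c,u,v,z):
    d=R.from_rotvec(c["rotation"]).as_matrix()@np.linalg.inv(c["K"])@np.array([u,v,1.])
    e=np.asarray(c["eye"]); return e+d*(z-e[2])/d[2]
def proj(c,p):
    q=R.from_rotvec(c["rotation"]).as_matrix().T@(np.asarray(p)-c["eye"]); q=c["K"]@q; return q[:2]/q[2]
E
python3 - <<'E'
from h import *
from bench import robot
c=robot.camera_info("top")
for n,u,v,z in [("FL",93,358,.012),("FR",178,460,.012),("RL",300,185,.012),("RR",383,282,.012),("bolt",182,364,.038),("pin",221,340,.086),("dish",281,276,.061),("amber",101,457,.045),("clear",465,167,.05),("markA",581,328,.0),("markB",572,465,0)]:
    print(n,ray(c,130+(u+.5)/3-.5,90+(v+.5)/3-.5,z).round(4))
E
python3 - <<'E'
import cv2
im=cv2.imread("pics/scene0.png")
cv2.imwrite("pics/scene0c.png",cv2.resize(im[160:320,160:300],None,fx=4,fy=3.75,interpolation=cv2.INTER_CUBIC))
E
```

```text
FL [0.4605 0.3702 0.012 ]
FR [0.3618 0.285  0.012 ]
RL [0.6331 0.1692 0.012 ]
RR [0.5364 0.0867 0.012 ]
bolt [0.4533 0.2792 0.038 ]
pin [0.4724 0.2368 0.086 ]
dish [0.5355 0.1838 0.061 ]
amber [0.3646 0.3531 0.045 ]
clear [0.6434 0.0084 0.05  ]
markA [ 0.4929 -0.1091  0.    ]
markB [ 0.3585 -0.0984  0.    ]
```

View pics/scene0c.png

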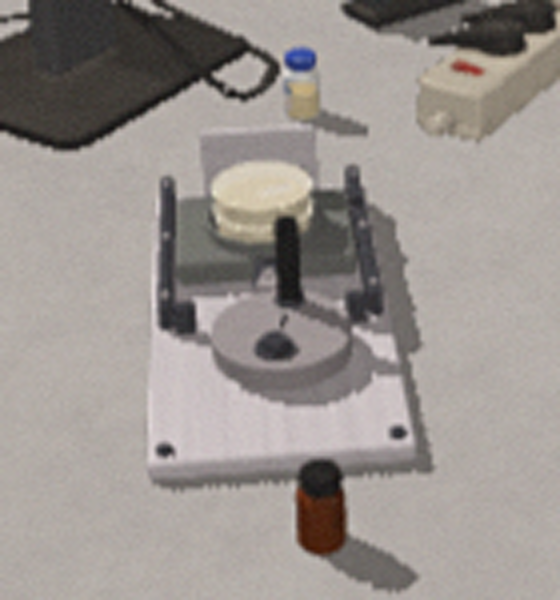

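```bash
cat >> h.py <<'E'
AX=np.array([.4535,.279]); YAW=np.radians(130.8)
def st(x,y):  # stage -> world xy
    c,s=np.cos(YAW),np.sin(YAW); return AX+np.array([c*(x-.085)-s*y, s*(x-.085)+c*y])
def tost(p):
    d=np.asarray(p[:2])-AX; c,s=np.cos(YAW),np.sin(YAW); return np.array([c*d[0]+s*d[1]+.085,-s*d[0]+c*d[1]])
def rot(psi):  # tool x at world yaw psi, y down
    x=[np.cos(psi),np.sin(psi),0]; z=[-np.sin(psi),np.cos(psi),0]
    return R.from_matrix(np.array([x,[0,0,-1],z]).T).as_rotvec()
def pushpose(th,off,r=.046,z=.228): # th cam stage angle (pin), off behind the pin along CW tangent
    t=np.array([np.sin(th),-np.cos(th)])
    p=np.array([.085,0])+r*np.array([np.cos(th),np.sin(th)])-off*t
    return np.r_[st(*p),z], rot(th+YAW-np.pi)
E
python3 - <<'E'
from h import *
from bench import robot
for d in (163,120,80,40,0):
    p,o=pushpose(np.radians(d),.0175); q=robot.solve_ik(p,o); print(d,p.round(3),None if q is None else np.round(q,2))
for s in (-.14,-.06):
    for psi in (YAW-np.pi/2,YAW+np.pi/2):
        print(s,robot.solve_ik(np.r_[st(s,0),.22],rot(psi)))
p,o=pushpose(np.radians(163),.045,z=.36)
robot.grab(20)
robot.movep(p,o)
c=robot.camera_info("wrist"); im=robot.get_image("wrist")
import cv2,pickle; pickle.dump(c,open("w1.pkl","wb")); cv2.imwrite("pics/w1.png",im[:,:,::-1])
print(robot.get_time(),robot.get_grip_width(),robot.get_tool_pos(),p)
for n,q in dict(bolt=[*AX,.038],pin=[*st(.085+.046*np.cos(2.85),.046*np.sin(2.85)),.086]).items(): print(n,proj(c,q))
E
```

```text
163 [0.488 0.244 0.228] [ 0.46  0.22 -0.32  1.03  0.    0.05]
120 [0.455 0.23  0.228] [ 0.47  0.16 -0.4   1.02  0.    0.8 ]
80 [0.423 0.24  0.228] [ 0.52  0.12 -0.44  1.01  0.    1.55]
40 [0.405 0.269 0.228] [ 0.59  0.12 -0.44  1.01  0.    2.32]
0 [0.41  0.302 0.228] [ 0.64  0.16 -0.4   1.02  0.    3.06]
-0.14 [ 0.17903246  0.34270739 -0.17403708  1.05405185  0.          1.03773445]
-0.14 [ 0.17903246  0.34270739 -0.17403708  1.05405185  0.         -2.1038582 ]
-0.06 [ 0.29940619  0.27815889 -0.26293476  1.02970268  0.          1.15810818]
-0.06 [ 0.29940619  0.27815889 -0.26293476  1.02970268  0.         -1.98348447]
3.775 -0.0012110823705746131 [0.51356292 0.25434466 0.36009339] [0.51323627 0.25507139 0.36      ]
bolt [313.62740492 127.25273526]
pin [261.64960414 136.06679766]
```

View pics/w1.png

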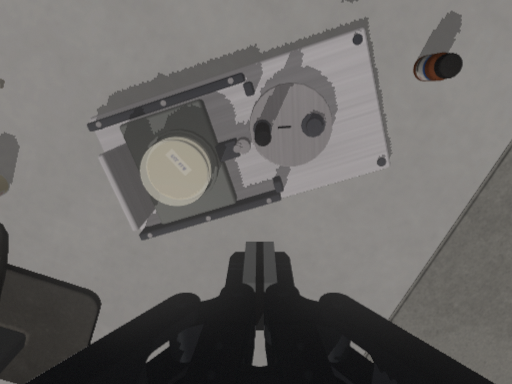

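```bash
python3 - <<'E'
import cv2
im=cv2.imread("pics/w1.png")
cv2.imwrite("pics/w1c.png",cv2.resize(im[70:190,220:400],None,fx=4.4,fy=4.4,interpolation=cv2.INTER_CUBIC))
im=cv2.imread("pics/top0.png")
cv2.imwrite("pics/top0d.png",cv2.resize(im[185:235,180:240],None,fx=12,fy=12,interpolation=cv2.INTER_CUBIC))
E
```

```text
(no output)
```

View pics/w1c.png

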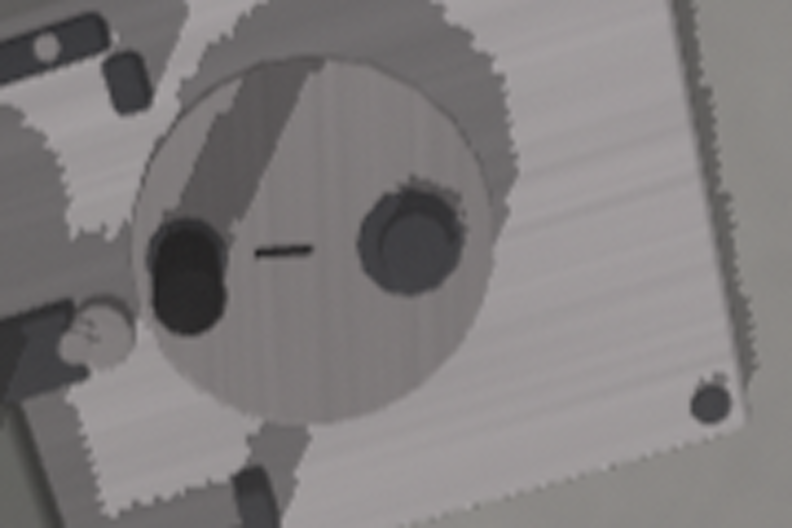

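View pics/top0d.png

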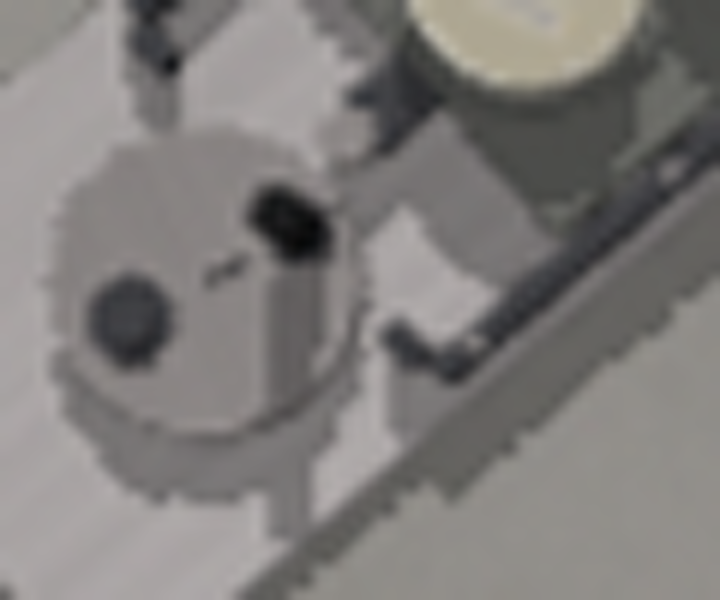

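```bash
python3 - <<'E'
from h import *
from bench import robot
import pickle
c=pickle.load(open("w1.pkl","rb")); t=robot.camera_info("top")
for n,p in dict(wp=ray(c,263,138.6,.086),wb=ray(c,314.3,127.7,.038),wam=ray(c,448,64,.045),tp=ray(t,202.7,202.7,.086)).items():
    s=tost(p)-[.085,0]; print(n,p.round(4),s.round(4),np.hypot(*s).round(4),np.degrees(np.arctan2(s[1],s[0])).round(1))
E
```

```text
wp [0.4736 0.2387 0.086 ] [-0.0436  0.0111] 0.045 165.7
wb [0.4536 0.2797 0.038 ] [ 0.0005 -0.0006] 0.0007 -49.4
wam [0.3641 0.3541 0.045 ] [0.1152 0.0186] 0.1167 9.2
tp [0.4733 0.2385 0.086 ] [-0.0435  0.0115] 0.045 165.2
```

```bash
python3 - <<'E'
from h import *
from bench import robot
import cv2
th=np.radians(165.4)
p,o=pushpose(th,.042,z=.228)
robot.movep(np.r_[p[:2],.30],o)
robot.move_straight(p,v=.12,rot=o)
print(robot.get_wrist_force().round(2), robot.get_tool_pos().round(4),p.round(4))
p2,_=pushpose(th,.012,z=.228)
hit=robot.move_straight(p2,v=.025,threshold=2.5)
s=tost(robot.get_tool_pos())-[.085,0]
t=np.array([np.sin(th),-np.cos(th)]); r=np.array([np.cos(th),np.sin(th)])
print(hit,robot.get_time(),"along t",s@t,"r",s@r,robot.get_wrist_force().round(2))
cv2.imwrite("pics/w2.png",robot.get_image("wrist")[:,:,::-1])
E
```

```text
[-0.33  0.49  0.47] [0.512  0.2565 0.2292] [0.5115 0.2563 0.228 ]
True 5.7917 along t -0.017156434908747915 r 0.04605110130011488 [1.55 0.31 0.2 ]
```

View pics/w2.png

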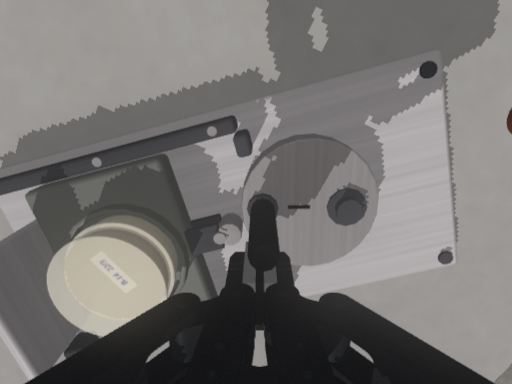

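```bash
python3 - <<'E'
from h import *
from bench import robot
import cv2
for d in (150,135,120,105,90,75):
    p,o=pushpose(np.radians(d),.017)
    robot.move_straight(p,v=.04,rot=o)
    print(d,round(robot.get_time(),2),robot.get_wrist_force().round(1),(robot.get_tool_pos()-p).round(4))
c=robot.camera_info("wrist")
cv2.imwrite("pics/w3.png",robot.get_image("wrist")[:,:,::-1])
a=np.radians(75);print(proj(c,[*st(.085+.046*np.cos(a),.046*np.sin(a)),.086]))
E
```

```text
150 6.33 [ 2.6 -0.8 -1.7] [ 0.0002 -0.0001 -0.0001]
135 6.79 [ 2.4 -1.8 -0.7] [ 0.     -0.0001 -0.0001]
120 7.26 [ 1.1 -2.4 -0.9] [-0.     -0.0001 -0.    ]
105 7.72 [ 2.5 -2.8 -1.4] [-0.0001 -0.     -0.0001]
90 8.19 [ 1.2 -3.6 -0.2] [-0.0001 -0.     -0.0001]
75 8.66 [-0.3 -2.6 -0.2] [-0.0001 -0.     -0.0001]
[260.49746403 260.38112975]
```

View pics/w3.png

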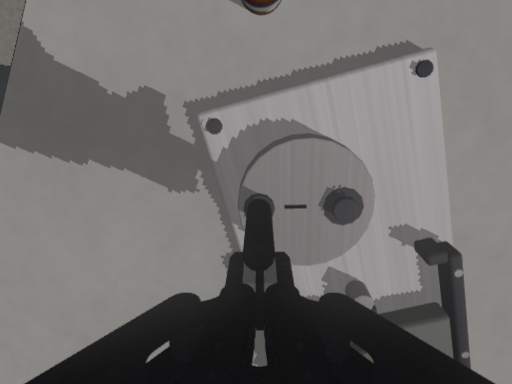

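```bash
python3 - <<'E'
from h import *
from bench import robot
import cv2,pickle
for d in (60,45,30,15,2):
    p,o=pushpose(np.radians(d),.017)
    robot.move_straight(p,v=.04,rot=o)
    print(d,round(robot.get_time(),2),robot.get_wrist_force().round(1),(robot.get_tool_pos()-p).round(4),robot.get_joint_pos()[5].round(3))
c=robot.camera_info("wrist"); pickle.dump(c,open("w4.pkl","wb"))
cv2.imwrite("pics/w4.png",robot.get_image("wrist")[:,:,::-1])
# back off and up for a clear view
p,o=pushpose(np.radians(2),.035)
robot.move_straight(p,v=.08)
robot.move_straight(p+[0,0,.1],v=.15)
c=robot.camera_info("wrist"); pickle.dump(c,open("w5.pkl","wb"))
im=robot.get_image("wrist")[:,:,::-1]; cv2.imwrite("pics/w5.png",im)
cv2.imwrite("pics/w5c.png",cv2.resize(im[80:260,180:400],None,fx=3.3,fy=3.3,interpolation=cv2.INTER_CUBIC))
im=robot.get_image("top")[:,:,::-1]; cv2.imwrite("pics/top1.png",cv2.resize(im[140:260,150:280],None,fx=5,fy=5,interpolation=cv2.INTER_CUBIC))
print(robot.get_time())
E
```

```text
60 9.18 [-1.7 -3.   0.1] [-0.0001 -0.     -0.0002] 1.931
45 9.64 [-0.6 -2.1 -0.9] [-0.0001  0.     -0.0001] 2.219
30 10.11 [-2.2 -1.2 -0.4] [-0.      0.     -0.0001] 2.505
15 10.57 [-2.1 -1.2 -1.3] [ 0.0001  0.     -0.    ] 2.786
2 11.0 [-1.7  0.  -0. ] [0.0001 0.     0.0001] 3.025
12.3417
```

View pics/w5.png

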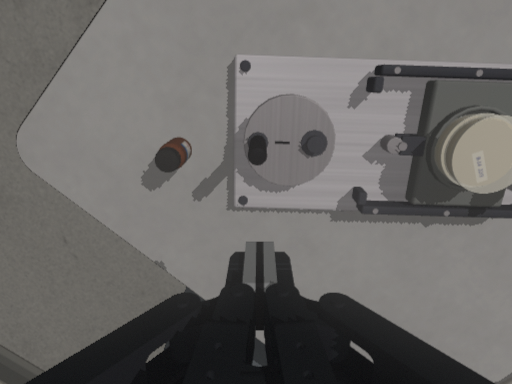

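View pics/w5c.png

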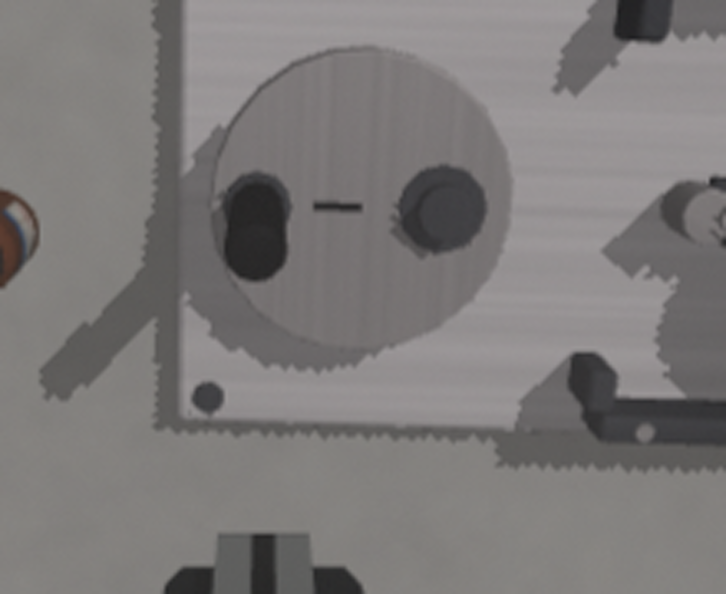

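View pics/top1.png

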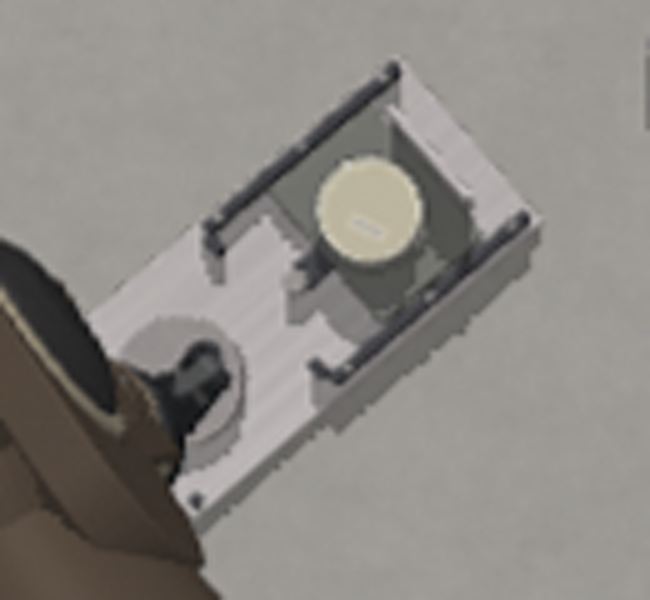

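```bash
python3 - <<'E'
from h import *
import pickle
c=pickle.load(open("w5.pkl","rb"))
def w(u,v,z): return ray(c,180+(u+.5)/3.3-.5,80+(v+.5)/3.3-.5,z)
for n,p in dict(pin=w(256,251,.086),pinbase=w(258,204,.034),bolt=w(453,209,.038),m1=w(314,206.5,.030),m2=w(361,208,.030),rollertop=ray(c,396.5,145.5,.03),
   s1=ray(c,245,65.5,.012),s2=ray(c,242.5,200.5,.012),roA=ray(c,480,72.5,.04),roB=ray(c,398,70,.04),rlA=ray(c,447,212,.04),rlB=ray(c,376,211,.04),disc=w(362,198,.030)).items():
    s=tost(p)-[.085,0]; print(n,(1e3*s).round(1),np.degrees(np.arctan2(s[1],s[0])).round(1))
E
```

```text
pin [46.5  0.7] 0.9
pinbase [46.3  0.5] 0.6
bolt [-0.6 -0.7] -128.0
m1 [32.4  1.3] 2.3
m2 [20.7  1.2] 3.4
rollertop [-67.4   0.4] 179.7
s1 [ 58.7 -57. ] -44.1
s2 [58.4 59.6] 45.6
roA [-115.1  -57.3] -153.5
roB [-54.6 -56.8] -133.8
rlA [-115.4   53.3] 155.2
rlB [-55.4  54.6] 135.4
disc [20.7 -1.2] -3.4
```

```bash
python3 - <<'E'
from h import *
from bench import robot
import cv2,pickle
p,o=pushpose(np.radians(2),.030)
robot.move_straight(p,v=.12)
p,o=pushpose(np.radians(.4),.0170)
robot.move_straight(p,v=.04,rot=o)
print(robot.get_wrist_force().round(1),(robot.get_tool_pos()-p).round(4))
p,o=pushpose(np.radians(.4),.035)
robot.move_straight(p,v=.1)
robot.move_straight(p+[0,0,.1],v=.2)
c=robot.camera_info("wrist"); pickle.dump(c,open("w6.pkl","wb"))
cv2.imwrite("pics/w6.png",robot.get_image("wrist")[:,:,::-1])
o2=rot(YAW-np.pi/2)
robot.movep(np.r_[st(-.132,0),.33],o2)
cv2.imwrite("pics/w7.png",robot.get_image("wrist")[:,:,::-1])
im=robot.get_image("top")[:,:,::-1]; cv2.imwrite("pics/top2.png",cv2.resize(im[130:280,130:330],None,fx=4,fy=4,interpolation=cv2.INTER_CUBIC))
print(robot.get_time(),tost(robot.get_tool_pos()))
E
python3 -c "
import cv2
im=cv2.imread('pics/w6.png');cv2.imwrite('pics/w6c.png',cv2.resize(im[80:260,180:400],None,fx=3.3,fy=3.3,interpolation=cv2.INTER_CUBIC))"
```

```text
[ 0.1 -0.6 -1.3] [ 0.0003  0.0002 -0.    ]
16.7083 [-1.31539164e-01 -8.87334334e-05]
```

View pics/w6c.png

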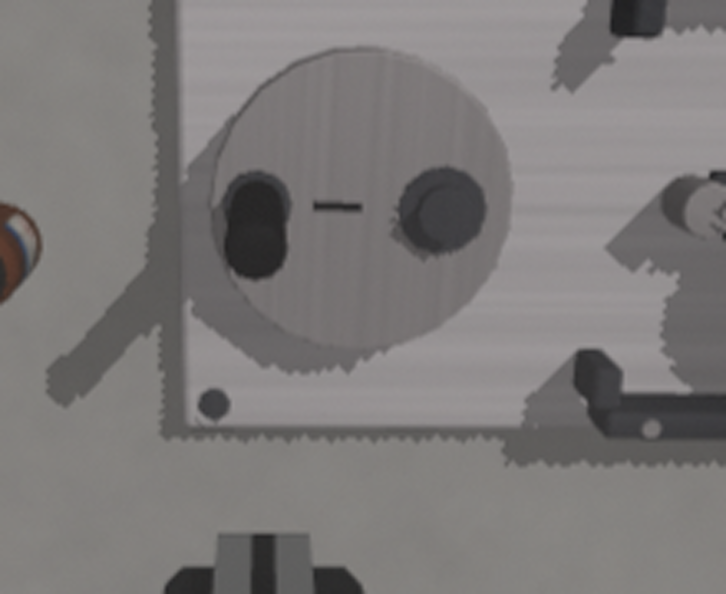

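View pics/w7.png

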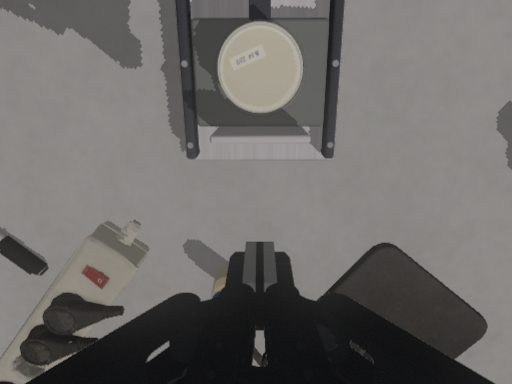

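View pics/top2.png

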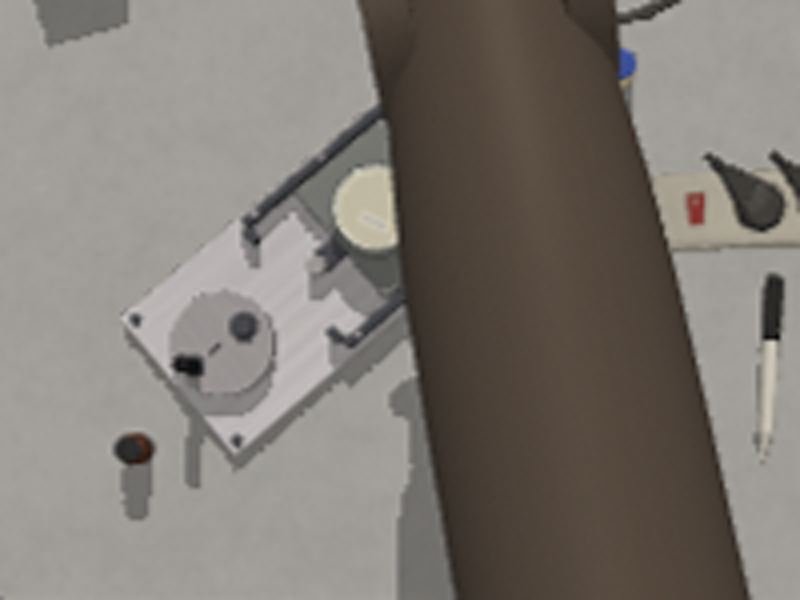

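```bash
python3 - <<'E'
from h import *
from bench import robot
import cv2,pickle
z=.220
robot.move_straight(np.r_[st(-.132,0),z],v=.12)
hit=robot.move_straight(np.r_[st(-.090,0),z],v=.025,threshold=2.0)
x0=tost(robot.get_tool_pos()); print(hit,x0,robot.get_wrist_force().round(2),robot.get_time())
xt=x0[0]+.036
h=robot.move_straight(np.r_[st(xt,0),z],v=.03,threshold=12)
print(h,tost(robot.get_tool_pos()),robot.get_wrist_force().round(2),robot.get_time())
if not h:
    h=robot.move_straight(np.r_[st(xt+.009,0),z],v=.015,threshold=12)
    print(h,tost(robot.get_tool_pos()),robot.get_wrist_force().round(2),robot.get_time())
cv2.imwrite("pics/w8.png",robot.get_image("wrist")[:,:,::-1])
E
```

```text
True [-0.09929588  0.00013781] [ 0.04  0.32 -0.12] 18.9667
False [-0.06316912 -0.00013425] [-0.59 -0.5  -0.2 ] 20.325
True [-0.05956226 -0.00015738] [ 0.38 -0.98  0.74] 20.7417
```

View pics/w8.png

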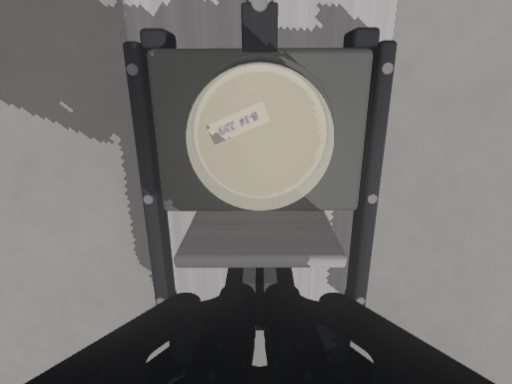

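```bash
python3 - <<'E'
from h import *
from bench import robot
import cv2,pickle
z=.220
x=tost(robot.get_tool_pos())[0]
h=robot.move_straight(np.r_[st(x+.005,0),z],v=.01,threshold=15)
print(h,tost(robot.get_tool_pos()),robot.get_wrist_force().round(2),robot.get_time())
robot.move_straight(np.r_[st(-.110,0),z],v=.08)
robot.move_straight(np.r_[st(-.110,0),.34],v=.2)
robot.movep(np.r_[st(.02,0),.42],rot(YAW-np.pi/2))
c=robot.camera_info("wrist"); pickle.dump(c,open("w9.pkl","wb"))
cv2.imwrite("pics/w9.png",robot.get_image("wrist")[:,:,::-1])
robot.movej([-.6,.126,-.04,1.405,0,1.571])
im=robot.get_image("top")[:,:,::-1]; cv2.imwrite("pics/top3.png",im); cv2.imwrite("pics/top3c.png",cv2.resize(im[130:280,150:350],None,fx=4,fy=4,interpolation=cv2.INTER_CUBIC))
im=robot.get_image("scene")[:,:,::-1]; cv2.imwrite("pics/scene3.png",cv2.resize(im[160:320,160:300],None,fx=4,fy=3.75,interpolation=cv2.INTER_CUBIC))
print(robot.get_time())
E
```

```text
True [-0.05841652 -0.00014316] [ 1.34 -1.35  1.  ] 21.2
25.475
```

View pics/top3c.png

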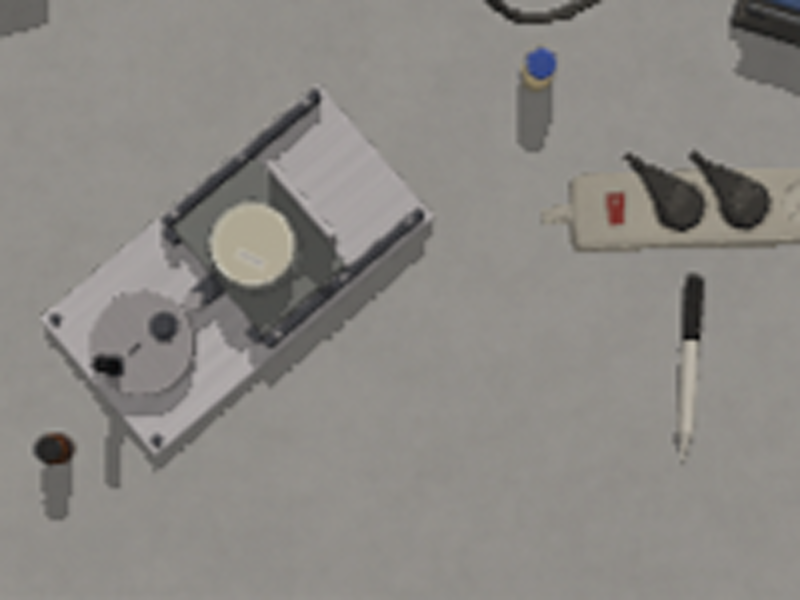

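View pics/scene3.png

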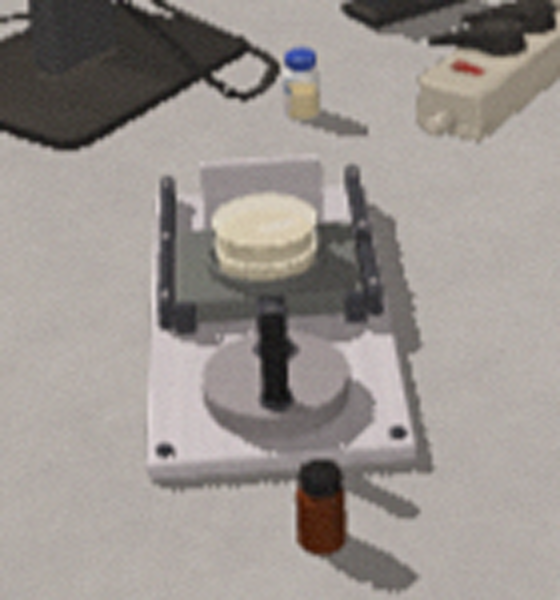

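View pics/w9.png

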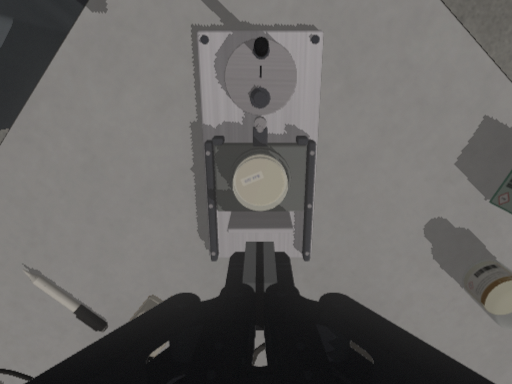

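```bash
python3 - <<'E'
from h import *
from bench import robot
import pickle
t=robot.camera_info("top")
a=ray(t,130+281.5/3-.5,90+276.5/3-.5,.061); b=ray(t,150+252.5/4-.5,130+244.5/4-.5,.061)
print(tost(a),tost(b),tost(b)-tost(a))
c=pickle.load(open("w9.pkl","rb"))
for n,q in dict(pin=(261.5,46,.086),bolt=(260,97.5,.038),dish=(260.5,182,.061),roller=(260,123,.03),deckF=(260,143,.03)).items(): print(n,tost(ray(c,*q)).round(4))
robot.hand_in(); print(robot.get_time())
E
```

```text
[-0.04067466  0.00016506] [-1.12544911e-03 -3.07012586e-05] [ 0.03954921 -0.00019576]
pin [ 0.13   -0.0007]
bolt [0.086  0.0004]
dish [ 0.0022 -0.0003]
roller [0.0592 0.0004]
deckF [0.0376 0.0003]
the job is handed in; nothing more can be done
the job is handed in; nothing more can be done
```

The cam is at its low point and the slide is pushed home against its two stops. I handed the job in at about 25.5 s of the 51 s allowed.

- **Cam:** I pushed the pin clockwise with closed fingertips, from about 165° to the low point. The first check showed it 1–2° short, so I gave it one small extra push. The last wrist picture puts the pin at y ≈ -1 mm on the 46 mm radius, within about 1.5° of low. That is near the limit of what the pictures can resolve.
- **Slide:** Only after that did I push the slide by its upright plate.
    - **Contact:** It stopped firmly on a 12 N rise in force after 39.7 mm, and a second push stopped on a 15 N rise about 1 mm further on. I took that extra 1 mm as give in the arm.
    - **Pictures:** The dish moved 39.5 mm by the top camera, against 40 mm nominal. The deck looks to be against both stop blocks in all the final views.
- **Everything else:** The dishes rode in their seat, and the vials and marker look unmoved in the last pictures. The arm was clear of the stage at hand-in.

The measurements agreed with each other to about 1–3 mm, close to the 2 mm camera calibration, and no check failed.

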